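# Push the sample cassette down the feeder lane

## Robot

A 6-joint arm with a two-finger parallel gripper is mounted at the origin on the work surface. World frame = base frame: x ahead of the robot, y to its left, z up, the work surface at z = 0. Lengths are in m, angles in rad, forces in N, time in s.
With the tool pointing down it reaches from about 0.225 to 0.725 m from the base axis. Payload 3.1 kg.
Tool frame: the origin (TCP) lies midway between the tips of the shut fingers; the grasp point (between the pads) lies 19 mm behind it (bot.tcp_to_grasp is the distance from the TCP to the grasp point, in m); z points along the fingers, y is the line along which they close (so a half turn about z gives the same grasp; the last joint's range is limited). The gripper opens to 85 mm and grips with 20 to 120 N. Pads are 22 mm wide; open, the fingers measure 114 mm over their backs; the gripper's body (76 mm by 85 mm) begins 54 mm behind the grasp point. The pads swing forward as they close: fully open they stand 13 mm farther back than shut.
Start: joints at [-1.429, 0.048, 0.099, 1.622, 0, 1.443], TCP at [0.14, -0.506, 0.231] pointing down, gripper open.
Joint ranges: [-2.91, 2.91], [-0.99, 1.94], [-1.21, 1.42], [-2.12, 2.29], [-1.49, 1.47], [-3.14, 3.14]. Speed limits (rad/s): [2.79, 2.79, 3.14, 3.14, 3.14, 3.14].

## Interface

Orientations are given as a unit quaternion [w, x, y, z].
In Python, from workcell import bot gives the robot as it stands.
- The arm moves only by the tool send_rows, never from a script. Its arguments are lists of equal length, an entry for each row: "offset": the shift along the tool's x, y, z in cm, a list of three; "spin": the turn about the tool's z in degrees; "fingers": the finger opening in cm, from 0 to 8.54. A call has 1 to 10 rows; each row is the pose to reach, as a shift and turn from the pose commanded when the call began, along the tool's axes at that moment; what a row does not reach only later rows make up. A row lasts 1/8 s, in which the tool goes at most 62.5 mm and 10.7 degrees, less where a joint would pass 70% of its speed; a pose out of reach is approached as far as the arm can. A call with a gripper value outside its range is refused whole. The fingers move at their own pace and stop on an object; "force" is the grip in N (left out, the last holds). Time passes only in rows, so rows that repeat a pose let the fingers close. It gives the time, the measured TCP pose, the force, the opening and the grip force at its end, in the units of the state.
- bot.sense(): the state, without advancing time (a new reading comes with each control period).
- bot.read_camera(name): name is "scene" or "top" or "wrist"; returns a dict with "color" (480x640x3 uint8, blue, green, red), "fx", "fy", "cx", "cy" (pixels), "camera_from_world" (4x4, takes a point from world to camera coordinates); the wrist camera has in their place "hand_eye" (4x4, takes a point from camera to tool coordinates, whose origin is the TCP and whose axes are the flange's). Camera axes: x right, y down, z forward; pixel columns grow to the right and rows downward; lengths in m; the calibration is good to about 2 mm. The wrist camera is an equidistant fisheye: a pixel r from the principal point sees the ray r / f radians off the axis. A picture is of the moment at which its call begins: read the wrist's pose just before it. There is no depth.
- bot.close_job(): hands the job in; it is judged then, once.
The state is a dict: "time_s": time; "qpos": joint angles; "joint_vel": joint speeds; "joint_torque": joint torques, N m; "ee_pos": TCP position; "tcp_rot": TCP orientation; "wrist_force": force on the tool from outside, world axes, zero at the start; "torque": the same for the moment, N m; "opening": finger opening in m; "gripper_force": force on a finger pad.
Only numpy, scipy, OpenCV 4.12 (cv2) and the standard library are available. Lean on these libraries where they do the work, as an engineer would, in place of code of your own. Each camera call takes 0.05 s, during which the arm holds its last target. There are 200 camera calls.

## Task

With the fingertips, slowly push the sample cassette along the feeder's plate into the lane between the two guide rails until it sits squarely against the face of the feeder head. Neither the cassette nor the robot may touch either rail, so square and centre the cassette in front of the lane first if it stands askew; slide it flat on the plate, never lift or tip it, and leave everything standing round about as it is.

Things in the scene. Friction and masses are not known exactly. Their poses are not given: they have to be found in the camera images.
- feeder: Fixed feeder: dark steel plate 330 x 240 mm, 6 mm thick, on the table, with two low guide rails and a white box-shaped head (200 mm wide, top 70 mm above the table) at the far end. Origin: mouth of the lane, midway between the rails, at table level; x runs into the lane towards the head, y to the left, z up. Plate: x -170 to +160, y -120 to +120 mm, top at z = 6 mm.
- lane_end (a point): Centre of the lane's end on the plate's top, at the foot of the head's flat face (feeder x = 125, y = 0, z = 6 mm; axes as the feeder's). The lane runs from feeder x = 0 (mouth) to here and is 110 mm wide (y -55 to +55). Before the mouth the plate is open, without rails. With the cassette fully home its centre is 48 mm before this point (feeder x = 77 mm).
- rail_left: Left guide rail: aluminium bar 125 mm long, 8 mm thick, 15 mm high, fixed on the plate (its top is 21 mm above the table). Origin: centre of its underside, at feeder x = 62.5, y = +59 mm. Its inner face is at y = +55 mm.
- rail_right: Right guide rail, the mirror image of the left one: origin at feeder x = 62.5, y = -59 mm, inner face at y = -55 mm.
- cassette: Sample cassette, the thing to push: closed white plastic box, light lid, nine round dark septa on top; 96 mm long (x, to lie along the lane), 90 mm wide (y), 50 mm high, 0.3 to 0.6 kg. Starts on the plate before the mouth, x roughly towards the lane, up to 35 mm to one side and 0.25 rad askew. Stops when no longer pushed. Origin: centre of its underside.
- cassette_mid (a point): Centre of the cassette, 25 mm above its underside; axes as the cassette's.
- vial: Clear glass vial with a cap, 24 mm in diameter, 45 mm high, standing on the plate outside the left rail. Leave alone. Origin: centre of its underside.
- jar: Squat amber jar with a cap, 28 mm in diameter, 38 mm high, standing on the plate outside the right rail. Leave alone. Origin: centre of its underside.
- bottle0: Reagent bottle, 90 mm in diameter, 170 mm high, standing in a white tray at the robot's left, nearest the robot of three. Leave alone. Origin: centre of its underside.
- bottle1: The middle bottle of the same three. Leave alone.
- bottle2: The farthest bottle of the same three. Leave alone.
- beaker: Glass beaker, 68 mm in diameter, 85 mm high, on the table at the robot's right. Leave alone. Origin: centre of its underside.
- dish: Low white dish, 90 mm in diameter, 22 mm high, on the table at the robot's right. Leave alone. Origin: centre of its underside.
- spatula: Spatula about 170 mm long lying on the table at the robot's right. Leave alone.
There are look-alikes about, which are no part of the job. Leave any orange look-alike of the cassette alone.

How it is judged:
By the outcome, as a careful person would: the job done as asked, in the order asked, and still so for the second after the job is handed in, with the robot touching nothing.
It also fails if it takes over 72 s, if anything falls off the work surface, if the arm or the gripper's body presses on something with over 40 N, if the wrist force passes 120 N, or if a joint passes its speed limit or range.

## Working session

There is one attempt and no reset: what is moved stays moved. The work goes in short steps, Python scripts to look and compute and a tool call to move; the robot and the scene stay as the last step left them, time stands still between calls to the robot, and variables do not carry over. Pictures are saved under pics/ and viewed, at most 10 in all, crops included, and the job is handed in when it is done.

Besides the shell and the picture viewer there is one more tool, called after "Request:" as name(argument=value, ...), one argument or row to a line, values as JSON. send_rows: Moves the arm, as the interface text tells. Its arguments: {"type":"object","properties":{"offset":{"type":"array","items":{"type":"array","items":{"type":"number"}}},"spin":{"type":"array","items":{"type":"number"}},"fingers":{"type":"array","items":{"type":"number"}},"force":{"type":"number"}},"required":["offset","spin","fingers"]}

```bash
mkdir -p pics; ls; python3 - <<'E'
from workcell import bot
import cv2
s=bot.sense();print(s['time_s'],s['ee_pos'],s['tcp_rot'])
for n in("top","scene"):
    c=bot.read_camera(n);cv2.imwrite(f"pics/{n}0.png",c["color"]);print(n,c["fx"],c["cx"],c["cy"],c["camera_from_world"].round(3).tolist())
E
```

```text
pics
0.0 [ 0.13981151 -0.50538756  0.23011392] [-1.18700561e-03  9.90916313e-01  1.34474721e-01 -1.79395811e-05]
top 616.8449333033724 322.58709088894733 237.36670219791725 [[-0.025, -1.0, 0.009, -0.033], [-0.997, 0.024, -0.068, 0.538], [0.068, -0.01, -0.998, 1.689], [0.0, 0.0, 0.0, 1.0]]
scene 516.509516218588 317.3251941200119 247.51237793404104 [[-0.636, 0.772, 0.009, 0.379], [0.547, 0.458, -0.701, -0.239], [-0.545, -0.441, -0.713, 1.538], [0.0, 0.0, 0.0, 1.0]]
```

View pics/top0.png

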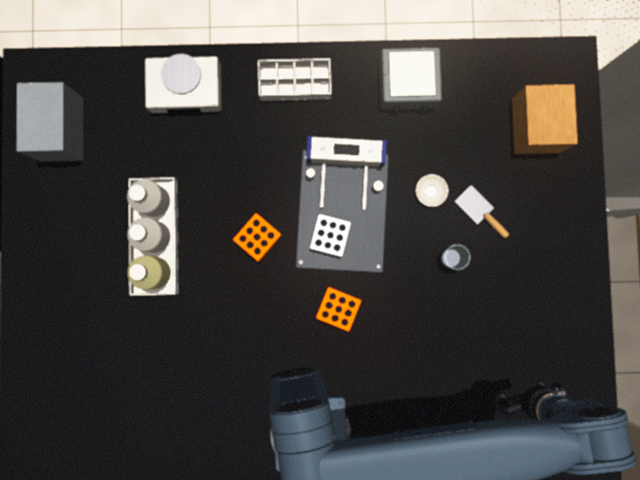

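View pics/scene0.png

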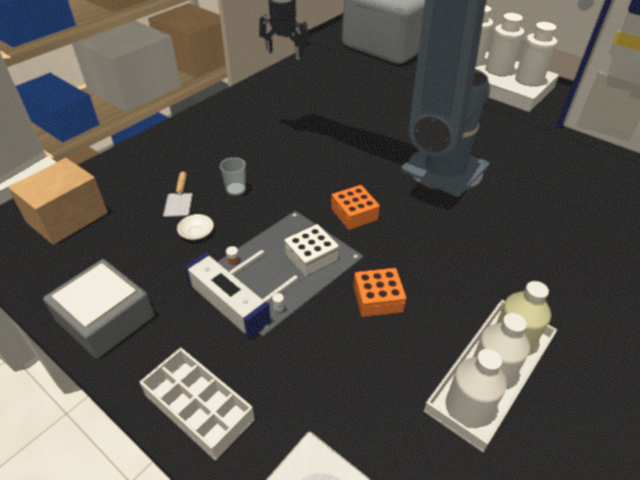

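The top view shows the feeder head away from the robot. The plate spans about (298-388, 150-270) and the white cassette is at (330,235), askew and left of the lane. The orange look-alikes are at (257,236) and (339,309), and the scene view agrees. Next I measure.

```bash
cat > h.py <<'E'
import numpy as np,cv2
from workcell import bot
from scipy.spatial.transform import Rotation as R
def cast(c,px,z):
    T=np.linalg.inv(c["camera_from_world"]);px=np.atleast_2d(px).astype(float)
    d=np.c_[(px[:,0]-c["cx"])/c["fx"],(px[:,1]-c["cy"])/c["fy"],np.ones(len(px))]@T[:3,:3].T
    o=T[:3,3];return (o+d*((z-o[2])/d[:,2])[:,None])[:,:2]
def castw(c,s,px,z):
    px=np.atleast_2d(px).astype(float);u=np.c_[(px[:,0]-c["cx"])/c["fx"],(px[:,1]-c["cy"])/c["fy"]]
    th=np.linalg.norm(u,axis=1);d=np.c_[u*(np.sin(th)/np.maximum(th,1e-9))[:,None],np.cos(th)]
    q=s["tcp_rot"];W=np.eye(4);W[:3,:3]=R.from_quat([q[1],q[2],q[3],q[0]]).as_matrix();W[:3,3]=s["ee_pos"]
    T=W@c["hand_eye"];d=d@T[:3,:3].T;o=T[:3,3];return (o+d*((z-o[2])/d[:,2])[:,None])[:,:2]
def septa(img,box):
    x0,y0,x1,y1=box;g=img[y0:y1,x0:x1]
    return g
E
python3 - <<'E'
from h import *
c=bot.read_camera("top");im=c["color"]
hsv=cv2.cvtColor(im,cv2.COLOR_BGR2HSV);w=((hsv[...,2]>130)&(hsv[...,1]<70)).astype(np.uint8)
def rect(box,z):
    m=np.zeros_like(w);x0,y0,x1,y1=box;m[y0:y1,x0:x1]=w[y0:y1,x0:x1]
    cs=max(cv2.findContours(m,0,2)[0],key=cv2.contourArea)
    P=cast(c,cs[:,0,:],z);r=cv2.minAreaRect((P*1000).astype(np.float32));return r
print("cassette",rect((300,205,365,265),.056))
print("railL",rect((316,164,330,210),.021));print("railR",rect((358,164,372,212),.021))
print("head",rect((300,130,395,168),.070))
g=hsv[...,2];p=((g>40)&(g<130)&(hsv[...,1]<110)).astype(np.uint8)
p[:140]=0;p[285:]=0;p[:,:290]=0;p[:,395:]=0
cs=max(cv2.findContours(p,0,2)[0],key=cv2.contourArea);print("plate",cv2.minAreaRect((cast(c,cs[:,0,:],.006)*1000).astype(np.float32)))
print("plate screws",cast(c,[[301,263],[380,267]],.006))
cv2.imwrite("pics/crop.png",cv2.resize(im[120:290,280:410],None,fx=4.5,fy=3.5*9/7*0.78,interpolation=2))
E
```

```text
cassette ((541.631103515625, -66.24673461914062), (96.64659118652344, 101.44683837890625), 73.620361328125)
railL ((681.260498046875, -49.6032829284668), (14.845495223999023, 120.92961120605469), 85.25016784667969)
railR ((672.9925537109375, -166.13052368164062), (13.902949333190918, 120.58162689208984), 88.29139709472656)
head ((770.986083984375, -115.2932357788086), (194.74070739746094, 62.85554504394531), 85.27730560302734)
plate ((609.2838745117188, -103.01980590820312), (293.0776672363281, 405.0606689453125), 88.5684814453125)
plate screws [[ 0.46786166  0.01543464]
 [ 0.45132532 -0.20387353]]
```

View pics/crop.png

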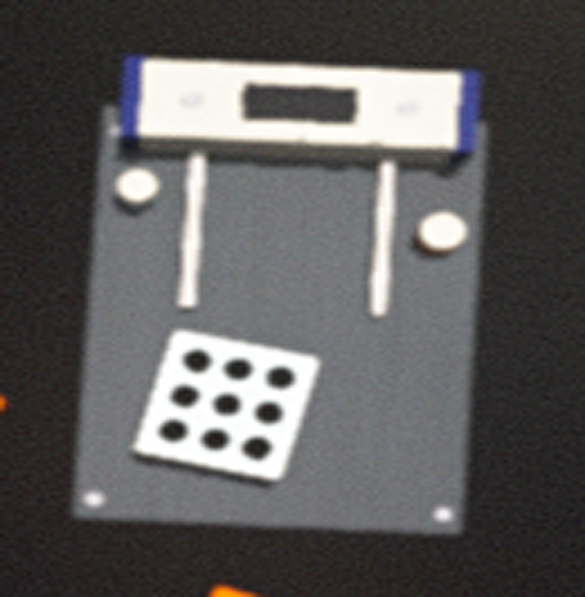

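The crop confirms the layout. The feeder yaw is about -4.4° with its mouth near (0.615,-0.103). In feeder coordinates the cassette is at about (-76,+31) mm, 12° clockwise. I'll move above it for a close look.

Request:
send_rows(
  offset=[
    [5.3,-2.95,-1.2],
    [10.6,-5.9,-2.4],
    [15.9,-8.85,-3.6],
    [21.2,-11.8,-4.8],
    [26.5,-14.75,-6],
    [31.8,-17.7,-7.2],
    [37.1,-20.65,-8.4],
    [42.4,-23.6,-9.6],
    [47.6,-26.5,-10.8],
    [52.8,-29.5,-12],
  ],
  spin=[-7,-14,-21,-28,-35,-42,-49,-56,-63,-70],
  fingers=[5,5,5,5,5,5,5,5,5,5],
)

```text
time_s: 1.4
ee_pos: [0.5713, -0.0794, 0.3514]
tcp_rot: [0.0, 0.733, 0.68, -0.0]
wrist_force: [0.4, -0.6, 0.5]
opening: 0.0501
gripper_force: 0.0
```

Request:
send_rows(
  offset=[
    [0,0,0],
    [0,0,0],
  ],
  spin=[0,0],
  fingers=[5,5],
)

```text
time_s: 1.65
ee_pos: [0.57, -0.0809, 0.3506]
tcp_rot: [-0.001, 0.734, 0.679, -0.001]
wrist_force: [0.2, -0.2, 0.6]
opening: 0.0499
gripper_force: 0.0
```

```bash
python3 - <<'E'
from h import *
s=bot.sense();c=bot.read_camera("wrist");cv2.imwrite("pics/w1.png",c["color"])
M=R.from_quat(np.roll(s["tcp_rot"],-1)).as_matrix();print(s["time_s"],s["ee_pos"],s["qpos"],M[:,0],c["hand_eye"].round(3).tolist(),c["fx"],c["cx"],c["cy"])
E
```

```text
1.65 [ 0.5700321  -0.08090071  0.35061187] [-2.57130288e-01  2.64806395e-01  5.86469406e-01  1.89402421e+00
 -5.65431445e-04  1.39272211e+00] [ 7.89730730e-02  9.96876710e-01 -2.79295918e-04] [[-0.0, -0.959, -0.282, 0.071], [1.0, -0.001, -0.0, -0.0], [-0.0, -0.282, 0.959, -0.143], [0.0, 0.0, 0.0, 1.0]] 371.64829954431775 323.43819924128195 230.91510150154454
```

View pics/w1.png

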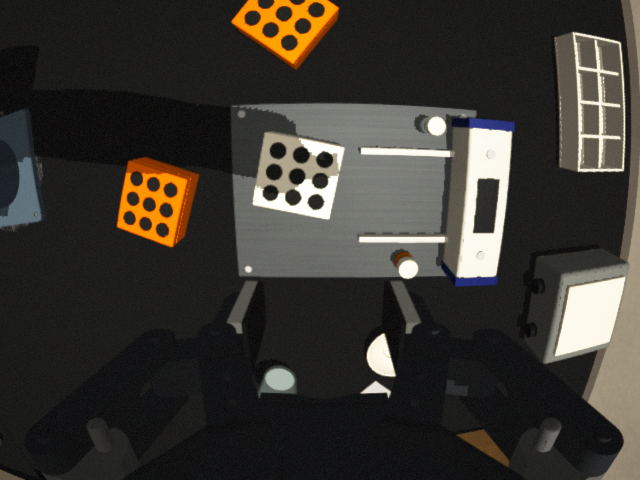

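The wrist view shows the cassette at (298,175), the rails from (360,152) to (455,154) and (360,239) to (445,239), the head at (480,200), the vial at (433,126) and the jar at (405,265). I'll fit from these.

```bash
cat >> h.py <<'E'
def find_septa(c,s,wc,z=.056,rad=.06):
    """septum centres within rad of the expected world point wc (seen by wrist camera)"""
    g=cv2.cvtColor(c["color"],cv2.COLOR_BGR2GRAY)
    ad=cv2.adaptiveThreshold(g,255,cv2.ADAPTIVE_THRESH_MEAN_C,cv2.THRESH_BINARY_INV,31,15)
    out=[]
    for k in cv2.findContours(ad,cv2.RETR_LIST,2)[0]:
        a=cv2.contourArea(k)
        if not 60<a<3000: continue
        (x,y),(w,h),_=cv2.minAreaRect(k)
        if min(w,h)/max(w,h)<.65 or a/(w*h)<.65: continue
        m=cv2.moments(k);p=castw(c,s,[m["m10"]/a,m["m01"]/a],z)[0]
        if np.linalg.norm(p-wc)<rad: out.append(p)
    return np.array(out)
def cass(c,s,wc):
    P=find_septa(c,s,wc);r=cv2.minAreaRect((P*1000).astype(np.float32))
    ang=(r[2]+45+4.4)%90-45-4.4
    return len(P),P.mean(0),ang,r[1]
F0=np.array([.6148,-.1031]);FY=-4.4
def feeder(p,F=None,yaw=None):
    a=np.deg2rad(FY if yaw is None else yaw);d=np.atleast_2d(p)-(F0 if F is None else F)
    return d@np.array([[np.cos(a),-np.sin(a)],[np.sin(a),np.cos(a)]])*1000
E
python3 - <<'E'
from h import *
s=bot.sense();c=bot.read_camera("wrist");im=c["color"]
r=cass(c,s,np.array([.5416,-.066]));print(r,feeder(r[1]))
g=cv2.cvtColor(im,cv2.COLOR_BGR2GRAY)
for n,(x0,y0,x1,y1) in dict(L=(352,140,456,165),R=(352,228,446,250)).items():
    m=(g[y0:y1,x0:x1]>170).astype(np.uint8);k=max(cv2.findContours(m,0,2)[0],key=cv2.contourArea)[:,0,:]+[x0,y0]
    P=castw(c,s,k,.021);q=cv2.minAreaRect((P*1000).astype(np.float32));print(n,q,k[:,0].min(),k[:,0].max())
    e=P[P[:,0]<np.percentile(P[:,0],10)];print(" mouth end x",P[:,0].min(), "y",e[:,1].min(),e[:,1].max())
print("screws",castw(c,s,[[241,114],[248,269]],.006))
m=((g>150)).astype(np.uint8);m[:,:456]=0;m[:,514:]=0;m[:115]=0;m[286:]=0
k=max(cv2.findContours(m,0,2)[0],key=cv2.contourArea)[:,0,:];print("head",cv2.minAreaRect((castw(c,s,k,.07)*1000).astype(np.float32)))
E
```

```text
(9, array([ 0.53846073, -0.06821446]), -16.381774902343743, (51.85499954223633, 56.428165435791016)) [[-78.79066251  28.92604943]]
L ((678.2182006835938, -51.055641174316406), (8.202532768249512, 117.54328155517578), 85.36372375488281) 361 449
 mouth end x 0.6195007998013747 y -0.049140172167145404 -0.04274608271291235
R ((669.595458984375, -168.7045135498047), (7.2505035400390625, 119.59827423095703), 85.16523742675781) 359 444
 mouth end x 0.6099274158625425 y -0.16729577960531178 -0.16729577960531178
screws [[ 0.46824807  0.01425738]
 [ 0.45057713 -0.20194234]]
head ((768.0590209960938, -117.57659912109375), (190.7250213623047, 59.2891731262207), 85.28984832763672)
```

Request:
send_rows(
  offset=[
    [1.8,-0.6,2],
    [3.6,-1.3,4],
    [5.4,-1.9,6],
    [7.2,-2.6,8],
    [9.1,-3.2,10],
    [9.1,-3.2,14],
    [9.1,-3.2,18],
    [9.1,-3.2,22],
    [9.1,-3.2,25],
    [9.1,-3.2,25],
  ],
  spin=[0,0,0,0,0,0,0,0,0,0],
  fingers=[7,7,7,7,7,7,7,7,7,7],
)

```text
time_s: 3.0
ee_pos: [0.5421, 0.0113, 0.0985]
tcp_rot: [-0.002, 0.735, 0.678, -0.002]
wrist_force: [-0.3, 0.2, 0.1]
opening: 0.0699
gripper_force: 0.0
```

```bash
sed -i 's/^F0=.*/F0=np.array([.6147,-.105]);FY=-4.6/' h.py; python3 - <<'E'
from h import *
s=bot.sense();c=bot.read_camera("wrist");cv2.imwrite("pics/w2.png",c["color"])
print(s["ee_pos"],feeder(s["ee_pos"][:2]),R.from_quat(np.roll(s["tcp_rot"],-1)).as_matrix()[:,0])
r=cass(c,s,np.array([.5385,-.068]));print(r,feeder(r[1]))
E
```

```text
[0.54211529 0.01128474 0.09849723] [[-81.67681321 110.08895929]] [8.16593091e-02 9.96660302e-01 7.52109567e-06]
(5, array([ 0.53739713, -0.05177382]), -16.26085662841796, (26.09796714782715, 55.93166732788086)) [[-81.32255132  46.85512455]]
```

View pics/w2.png

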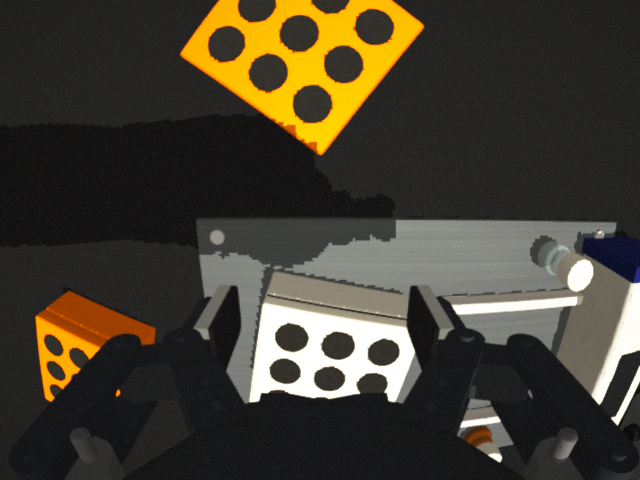

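The cassette's left side faces the fingers, which stand clear on its left; the orange box corner is at (320,153), well away. I'll lower and push sideways.

Request:
send_rows(
  offset=[
    [0,0,2],
    [0,0,4],
    [0,0,6],
    [0,0,7.2],
    [0,0,7.8],
    [0,0,7.8],
  ],
  spin=[0,0,0,0,0,0],
  fingers=[7,7,7,7,7,7],
)

```text
time_s: 3.8
ee_pos: [0.5458, 0.0121, 0.0239]
tcp_rot: [0.0, 0.735, 0.678, 0.0]
wrist_force: [0.1, -0.0, 0.5]
opening: 0.0698
gripper_force: 0.0
```

Request:
send_rows(
  offset=[
    [-0.2,0,0],
    [-0.4,0,0],
    [-0.6,0,0],
    [-0.8,0,0],
    [-1.0,0,0],
    [-1.2,0,0],
    [-1.4,0,0],
    [-1.6,0,0],
    [-1.8,0,0],
    [-2.0,0,0],
  ],
  spin=[0,0,0,0,0,0,0,0,0,0],
  fingers=[7,7,7,7,7,7,7,7,7,7],
)

```text
time_s: 5.05
ee_pos: [0.5435, -0.0072, 0.0233]
tcp_rot: [-0.001, 0.734, 0.679, 0.0]
wrist_force: [-0.7, 2.5, 0.9]
opening: 0.0696
gripper_force: 1.3
```

Request:
send_rows(
  offset=[
    [-0.2,0,0],
    [-0.4,0,0],
    [-0.6,0,0],
    [-0.8,0,0],
    [-1.0,0,0],
    [-1.2,0,0],
    [-1.4,0,0],
    [-1.6,0,0],
    [-1.8,0,0],
    [-2.0,0,0],
  ],
  spin=[0,0,0,0,0,0,0,0,0,0],
  fingers=[7,7,7,7,7,7,7,7,7,7],
)

```text
time_s: 6.3
ee_pos: [0.5423, -0.0277, 0.0233]
tcp_rot: [-0.0, 0.735, 0.679, -0.0]
wrist_force: [-1.0, 2.4, -0.8]
opening: 0.0699
gripper_force: 1.0
```

```bash
cat > look.py <<'E'
from h import *
s=bot.sense();c=bot.read_camera("top");hsv=cv2.cvtColor(c["color"],cv2.COLOR_BGR2HSV)
w=((hsv[...,2]>110)&(hsv[...,1]<70)).astype(np.uint8)
print(s["ee_pos"],feeder(s["ee_pos"][:2]),s["wrist_force"])
cc=bot.read_camera("wrist")
import sys
cv2.imwrite(sys.argv[1],np.hstack([cc["color"][150:480,100:560],cv2.resize(c["color"][120:290,280:410],(252,330))]))
E
python3 look.py pics/w3.png
```

```text
[ 0.54227187 -0.02772229  0.02327649] [[-78.39241917  71.22013135]] [-0.97942034  2.35308931 -0.77293856]
```

View pics/w3.png

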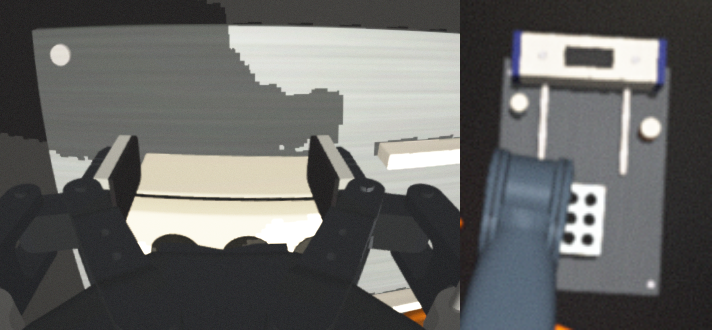

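The side face now lies flat across both fingers and the cassette looks square, still about 15 mm left of centre. I'll continue, then retreat up for a look.

Request:
send_rows(
  offset=[
    [-0.2,0,0],
    [-0.4,0,0],
    [-0.6,0,0],
    [-0.8,0,0],
    [-1.0,0,0],
    [-1.2,0,0],
    [-1.4,0,0],
    [-1.5,0,0],
    [-1.5,0,0],
  ],
  spin=[0,0,0,0,0,0,0,0,0],
  fingers=[7,7,7,7,7,7,7,7,7],
)

```text
time_s: 7.52
ee_pos: [0.5411, -0.0428, 0.0233]
tcp_rot: [0.0, 0.735, 0.678, -0.0]
wrist_force: [-0.6, 1.8, -0.4]
opening: 0.07
gripper_force: 0.6
```

Request:
send_rows(
  offset=[
    [0.5,0,0],
    [1.5,0,0],
    [2.5,0,0],
    [2.5,0,-4],
    [2.5,0,-9],
    [2.5,0,-14],
    [2.5,0,-19],
    [2.5,0,-24],
    [2.5,0,-28],
    [2.5,0,-28],
  ],
  spin=[0,0,0,0,-8,-18,-28,-38,-48,-58],
  fingers=[7,7,7,7,7,7,7,6,5,5],
)

```text
time_s: 8.78
ee_pos: [0.5449, -0.0172, 0.3084]
tcp_rot: [0.004, 0.31, 0.951, 0.001]
wrist_force: [0.5, -1.2, -0.7]
opening: 0.0502
gripper_force: 0.0
```

Request:
send_rows(
  offset=[
    [0,0,0],
    [0,0,0],
    [0,0,0],
    [0,0,0],
    [0,0,0],
  ],
  spin=[-10,-20,-30,-32,-32],
  fingers=[5,5,5,5,5],
)

```text
time_s: 9.4
ee_pos: [0.5431, -0.0172, 0.3033]
tcp_rot: [0.0, 0.04, 0.999, -0.0]
wrist_force: [1.1, 0.5, 0.3]
opening: 0.0498
gripper_force: 0.0
```

```bash
python3 - <<'E'
from h import *
s=bot.sense();c=bot.read_camera("wrist");cv2.imwrite("pics/w4.png",c["color"])
M=R.from_quat(np.roll(s["tcp_rot"],-1)).as_matrix()[:,0]
print(s["time_s"],s["ee_pos"],feeder(s["ee_pos"][:2]),np.degrees(np.arctan2(M[1],M[0])),s["qpos"])
r=cass(c,s,F0+[-.078,.006]);print(r,feeder(r[1]))
E
```

```text
9.4 [ 0.54312789 -0.0172484   0.30333087] [[-78.37915337  81.72893949]] 175.36800781584733 [-1.55143551e-01  1.29442792e-01  3.31324078e-01  1.77264808e+00
 -5.09450165e-05 -7.43000365e-02]
(9, array([ 0.54584086, -0.10021682]), -4.492004394531245, (52.24292755126953, 55.99753189086914)) [[-69.02093822  -0.75465901]]
```

View pics/w4.png

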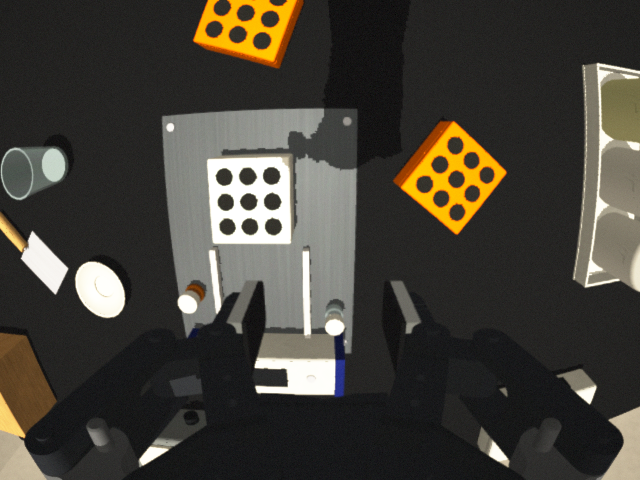

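The cassette is now square and centred before the lane: it spans columns 208-294, between rails at about x=213 and x=307. A quick consistency check on the rails from this view follows.

```bash
python3 - <<'E'
from h import *
s=bot.sense();c=bot.read_camera("wrist");g=cv2.cvtColor(c["color"],cv2.COLOR_BGR2GRAY)
for n,(x0,y0,x1,y1) in dict(L=(299,246,314,334),R=(205,247,225,305)).items():
    m=(g[y0:y1,x0:x1]>175).astype(np.uint8);k=max(cv2.findContours(m,0,2)[0],key=cv2.contourArea)[:,0,:]+[x0,y0]
    P=castw(c,s,k,.021);print(n,feeder(P).min(0),feeder(P).max(0),cv2.minAreaRect((P*1000).astype(np.float32)))
print("orange",feeder(castw(c,s,[[194,41],[280,67]],.05)))
for y in(0,1):
  a=np.deg2rad(FY);ex=np.array([np.cos(a),np.sin(a)]);ey=np.array([-ex[1],ex[0]])
t=F0-.148*ex
M=R.from_quat(np.roll(s["tcp_rot"],-1)).as_matrix();print("tool cm",M.T@(np.r_[t,.02]-s["ee_pos"])*100)
E
```

```text
L [ 0.1377474  53.96524151] [116.7930968   63.08140169] ((677.6434936523438, -51.508453369140625), (9.116357803344727, 116.641845703125), 85.70940399169922)
R [ -0.54905235 -64.02375612] [ 75.45962218 -54.68109174] ((647.27587890625, -167.14918518066406), (9.330536842346191, 76.00233459472656), 85.4515380859375)
orange [[-249.5893724   -60.13250117]
 [-212.96707326   35.29731039]]
tool cm [ 6.96031358 -8.16502952 28.33454786]
```

Request:
send_rows(
  offset=[
    [1.4,-1.6,2],
    [2.8,-3.2,5],
    [4.2,-4.8,8],
    [5.6,-6.5,11],
    [7.0,-8.2,14],
    [7.0,-8.2,18],
    [7.0,-8.2,22],
    [7.0,-8.2,25.5],
    [7.0,-8.2,28],
    [7.0,-8.2,28],
  ],
  spin=[0,0,0,0,0,0,0,0,0,0],
  fingers=[6,6,6,6,6,6,6,6,6,6],
)

```text
time_s: 10.75
ee_pos: [0.4644, -0.0929, 0.0209]
tcp_rot: [-0.003, 0.04, 0.999, 0.001]
wrist_force: [-0.2, -0.2, -0.1]
opening: 0.0599
gripper_force: 0.0
```

Request:
send_rows(
  offset=[
    [-0.2,0,0],
    [-0.4,0,0],
    [-0.6,0,0],
    [-0.8,0,0],
    [-1.0,0,0],
    [-1.2,0,0],
    [-1.4,0,0],
    [-1.6,0,0],
    [-1.8,0,0],
    [-2.0,0,0],
  ],
  spin=[0,0,0,0,0,0,0,0,0,0],
  fingers=[6,6,6,6,6,6,6,6,6,6],
)

```text
time_s: 12.0
ee_pos: [0.4869, -0.0954, 0.0233]
tcp_rot: [-0.0, 0.04, 0.999, 0.0]
wrist_force: [0.3, 0.3, -0.6]
opening: 0.0603
gripper_force: 0.0
```

```bash
cat > st.py <<'E'
from h import *
s=bot.sense();M=R.from_quat(np.roll(s["tcp_rot"],-1)).as_matrix()[:,0]
print(s["time_s"],s["ee_pos"],feeder(s["ee_pos"][:2]),np.degrees(np.arctan2(M[1],M[0])),s["wrist_force"])
E
python3 st.py
```

```text
12.0 [ 0.4869095  -0.0953962   0.02329569] [[-128.14909044   -0.67579139]] 175.45776533767446 [ 0.32433874  0.32711079 -0.61065295]
```

Request:
send_rows(
  offset=[
    [-0.2,0,0],
    [-0.4,0,0],
    [-0.6,0,0],
    [-0.8,0,0],
    [-1.0,0,0],
    [-1.2,0,0],
    [-1.4,0,0],
    [-1.6,0,0],
    [-1.8,0,0],
    [-2.0,0,0],
  ],
  spin=[0,0,0,0,0,0,0,0,0,0],
  fingers=[6,6,6,6,6,6,6,6,6,6],
)

```text
time_s: 13.25
ee_pos: [0.5069, -0.0969, 0.0231]
tcp_rot: [0.0, 0.04, 0.999, 0.0]
wrist_force: [-1.4, 0.6, -1.7]
opening: 0.0597
gripper_force: 0.9
```

Request:
send_rows(
  offset=[
    [-0.2,0,0],
    [-0.4,0,0],
    [-0.6,0,0],
    [-0.8,0,0],
    [-1.0,0,0],
    [-1.2,0,0],
    [-1.4,0,0],
    [-1.6,0,0],
    [-1.8,0,0],
    [-2.0,0,0],
  ],
  spin=[0,0,0,0,0,0,0,0,0,0],
  fingers=[6,6,6,6,6,6,6,6,6,6],
)

```text
time_s: 14.5
ee_pos: [0.5268, -0.0986, 0.0233]
tcp_rot: [-0.0, 0.04, 0.999, -0.0]
wrist_force: [-0.9, -0.3, -1.7]
opening: 0.06
gripper_force: 0.8
```

```bash
python3 st.py; python3 look.py pics/w5.png
```

```text
14.5 [ 0.52677277 -0.09857448  0.02329039] [[-88.15932906  -0.64684723]] 175.45573077372842 [-0.94851788 -0.27569221 -1.73626904]
[ 0.52677277 -0.09857448  0.02329039] [[-88.15932906  -0.64684723]] [-0.94851788 -0.27569221 -1.73626904]
```

View pics/w5.png

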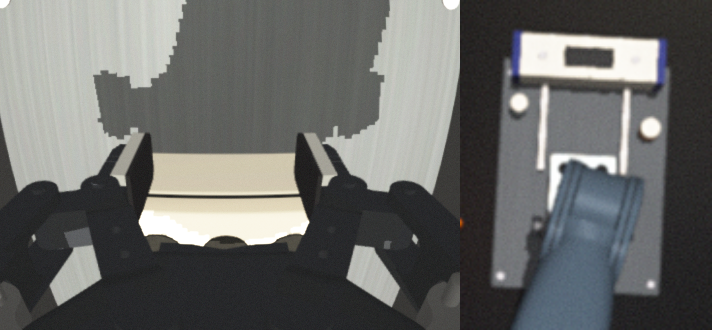

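The cassette's front (550-617 in the right-hand crop) sits evenly between the rails (546 and 622), flat against both fingers. I'll continue.

Request:
send_rows(
  offset=[
    [-0.2,0,0],
    [-0.4,0,0],
    [-0.6,0,0],
    [-0.8,0,0],
    [-1.0,0,0],
    [-1.2,0,0],
    [-1.4,0,0],
    [-1.6,0,0],
    [-1.8,0,0],
    [-2.0,0,0],
  ],
  spin=[0,0,0,0,0,0,0,0,0,0],
  fingers=[6,6,6,6,6,6,6,6,6,6],
)

```text
time_s: 15.85
ee_pos: [0.5467, -0.1002, 0.0234]
tcp_rot: [-0.0, 0.04, 0.999, -0.0]
wrist_force: [-4.8, 0.2, 3.4]
opening: 0.0604
gripper_force: 2.2
```

Request:
send_rows(
  offset=[
    [-0.2,0,0],
    [-0.4,0,0],
    [-0.6,0,0],
    [-0.8,0,0],
    [-1.0,0,0],
    [-1.2,0,0],
    [-1.4,0,0],
    [-1.6,0,0],
    [-1.8,0,0],
    [-2.0,0,0],
  ],
  spin=[0,0,0,0,0,0,0,0,0,0],
  fingers=[6,6,6,6,6,6,6,6,6,6],
)

```text
time_s: 17.1
ee_pos: [0.5667, -0.1017, 0.0232]
tcp_rot: [0.0, 0.04, 0.999, 0.0]
wrist_force: [-4.5, 0.4, 2.8]
opening: 0.0597
gripper_force: 1.9
```

Request:
send_rows(
  offset=[
    [-0.2,0,0],
    [-0.4,0,0],
    [-0.6,0,0],
    [-0.8,0,0],
    [-1.0,0,0],
    [-1.2,0,0],
    [-1.4,0,0],
    [-1.6,0,0],
    [-1.8,0,0],
    [-2.0,0,0],
  ],
  spin=[0,0,0,0,0,0,0,0,0,0],
  fingers=[6,6,6,6,6,6,6,6,6,6],
)

```text
time_s: 18.35
ee_pos: [0.5866, -0.1033, 0.0232]
tcp_rot: [-0.0, 0.04, 0.999, 0.0]
wrist_force: [-2.8, -0.4, 0.3]
opening: 0.06
gripper_force: 1.4
```

```bash
python3 st.py; python3 look.py pics/w6.png
```

```text
18.35 [ 0.58660247 -0.10330524  0.02324108] [[-28.1429379  -0.5640876]] 175.4581786907024 [-2.7859249  -0.38262788  0.34060449]
[ 0.58660247 -0.10330524  0.02324108] [[-28.1429379  -0.5640876]] [-2.7859249  -0.38262788  0.34060449]
```

View pics/w6.png

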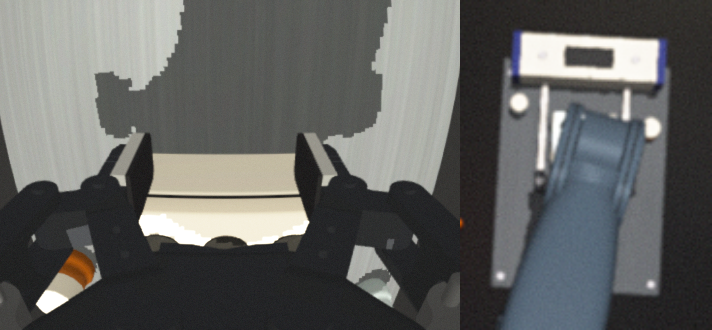

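The face is still flat against both fingers and centred. The jar at (65,280) and vial at (375,285) are beyond the gripper. I'll continue, slower at the end.

Request:
send_rows(
  offset=[
    [-0.2,0,0],
    [-0.4,0,0],
    [-0.6,0,0],
    [-0.8,0,0],
    [-1.0,0,0],
    [-1.2,0,0],
    [-1.4,0,0],
    [-1.6,0,0],
    [-1.8,0,0],
    [-2.0,0,0],
  ],
  spin=[0,0,0,0,0,0,0,0,0,0],
  fingers=[6,6,6,6,6,6,6,6,6,6],
)

```text
time_s: 19.7
ee_pos: [0.6066, -0.1049, 0.0233]
tcp_rot: [-0.0, 0.04, 0.999, 0.0]
wrist_force: [-2.7, -1.5, -0.3]
opening: 0.0595
gripper_force: 1.0
```

Request:
send_rows(
  offset=[
    [-0.2,0,0],
    [-0.4,0,0],
    [-0.6,0,0],
    [-0.8,0,0],
    [-1.0,0,0],
    [-1.2,0,0],
    [-1.4,0,0],
    [-1.6,0,0],
    [-1.7,0,0],
    [-1.8,0,0],
  ],
  spin=[0,0,0,0,0,0,0,0,0,0],
  fingers=[6,6,6,6,6,6,6,6,6,6],
)

```text
time_s: 20.95
ee_pos: [0.6244, -0.1063, 0.0233]
tcp_rot: [-0.0, 0.04, 0.999, 0.0]
wrist_force: [-2.3, -0.0, -2.0]
opening: 0.0596
gripper_force: 0.9
```

Request:
send_rows(
  offset=[
    [-0.1,0,0],
    [-0.2,0,0],
    [-0.3,0,0],
    [-0.4,0,0],
  ],
  spin=[0,0,0,0],
  fingers=[6,6,6,6],
)

```text
time_s: 21.45
ee_pos: [0.6284, -0.1066, 0.0233]
tcp_rot: [0.0, 0.04, 0.999, 0.0]
wrist_force: [-1.5, 0.1, -0.5]
opening: 0.0599
gripper_force: 0.9
```

```bash
python3 st.py
```

```text
21.45 [ 0.62840354 -0.10663435  0.02330338] [[13.79046803 -0.5300811 ]] 175.45717214348798 [-1.49058472  0.14107867 -0.52261193]
```

Request:
send_rows(
  offset=[
    [-0.05,0,0],
    [-0.1,0,0],
    [-0.15,0,0],
    [-0.2,0,0],
    [-0.25,0,0],
    [-0.3,0,0],
  ],
  spin=[0,0,0,0,0,0],
  fingers=[6,6,6,6,6,6],
)

```text
time_s: 22.2
ee_pos: [0.6314, -0.1069, 0.0233]
tcp_rot: [0.0, 0.04, 0.999, -0.0]
wrist_force: [-2.0, -0.0, -0.6]
opening: 0.0602
gripper_force: 0.9
```

Request:
send_rows(
  offset=[
    [-0.05,0,0],
    [-0.1,0,0],
  ],
  spin=[0,0],
  fingers=[6,6],
)

```text
time_s: 22.45
ee_pos: [0.6324, -0.1069, 0.0233]
tcp_rot: [-0.0, 0.04, 0.999, 0.0]
wrist_force: [-1.4, -0.2, -1.4]
opening: 0.06
gripper_force: 0.9
```

```bash
python3 st.py
```

```text
22.45 [ 0.63235637 -0.10694882  0.0233093 ] [[17.75579026 -0.52652072]] 175.456946422248 [-1.44237698 -0.23452194 -1.42498446]
```

Not touching the head yet; continue in 0.5 mm steps until the force rises.

Request:
send_rows(
  offset=[
    [-0.05,0,0],
    [-0.1,0,0],
    [-0.1,0,0],
  ],
  spin=[0,0,0],
  fingers=[6,6,6],
)

```text
time_s: 22.82
ee_pos: [0.6327, -0.107, 0.0233]
tcp_rot: [-0.001, 0.04, 0.999, 0.0]
wrist_force: [-4.3, 0.8, 0.4]
opening: 0.06
gripper_force: 2.2
```

Request:
send_rows(
  offset=[
    [-0.05,0,0],
    [-0.1,0,0],
    [-0.1,0,0],
  ],
  spin=[0,0,0],
  fingers=[6,6,6],
)

```text
time_s: 23.2
ee_pos: [0.6327, -0.107, 0.0233]
tcp_rot: [-0.002, 0.04, 0.999, 0.0]
wrist_force: [-7.5, 0.4, 2.0]
opening: 0.0599
gripper_force: 3.5
```

The TCP has stopped while the force rises: it's seated. One more slight press, then back off, raise and check.

Request:
send_rows(
  offset=[
    [-0.05,0,0],
    [-0.1,0,0],
    [-0.1,0,0],
  ],
  spin=[0,0,0],
  fingers=[6,6,6],
)

```text
time_s: 23.58
ee_pos: [0.6327, -0.1069, 0.0233]
tcp_rot: [-0.003, 0.04, 0.999, 0.0]
wrist_force: [-8.6, 0.7, 4.4]
opening: 0.0604
gripper_force: 4.7
```

Request:
send_rows(
  offset=[
    [0.3,0,0],
    [1,0,0],
    [2.5,0,0],
    [4,0,0],
    [5,0,-3],
    [6,0,-8],
    [7,0,-13],
    [7,0,-18],
    [7,0,-22],
    [7,0,-22],
  ],
  spin=[0,0,0,0,0,0,0,0,0,0],
  fingers=[6,6,6,6,6,6,6,6,6,6],
)

```text
time_s: 24.82
ee_pos: [0.5685, -0.1024, 0.2493]
tcp_rot: [0.006, 0.04, 0.999, -0.001]
wrist_force: [0.9, 0.1, 0.0]
opening: 0.06
gripper_force: 0.0
```

Request:
send_rows(
  offset=[
    [3,0,-2],
    [6,0,-4],
    [9,0,-4],
    [12,0,-4],
    [12,0,-4],
    [12,0,-4],
  ],
  spin=[0,0,0,0,0,0],
  fingers=[6,6,6,6,6,6],
)

```text
time_s: 25.58
ee_pos: [0.4464, -0.0922, 0.2828]
tcp_rot: [0.0, 0.04, 0.999, -0.0]
wrist_force: [-0.1, 0.1, -0.3]
opening: 0.0599
gripper_force: 0.0
```

```bash
python3 - <<'E'
from h import *
s=bot.sense();w=bot.read_camera("wrist");t=bot.read_camera("top");sc=bot.read_camera("scene")["color"]
r=cass(w,s,F0+[.077,-.006]);print(s["time_s"],s["ee_pos"],r,feeder(r[1]))
im=np.hstack([cv2.resize(t["color"][120:290,280:410],(382,500)),cv2.resize(sc[190:350,170:293+0],(384,500))])
cv2.imwrite("pics/end.png",im);cv2.imwrite("pics/w7.png",w["color"])
E
```

```text
25.575 [ 0.44640657 -0.09224072  0.28282655] (6, array([ 0.67744928, -0.11072149]), -4.387344360351557, (52.38371658325195, 28.006696701049805)) [[63.00601544 -0.6706391 ]]
```

View pics/end.png

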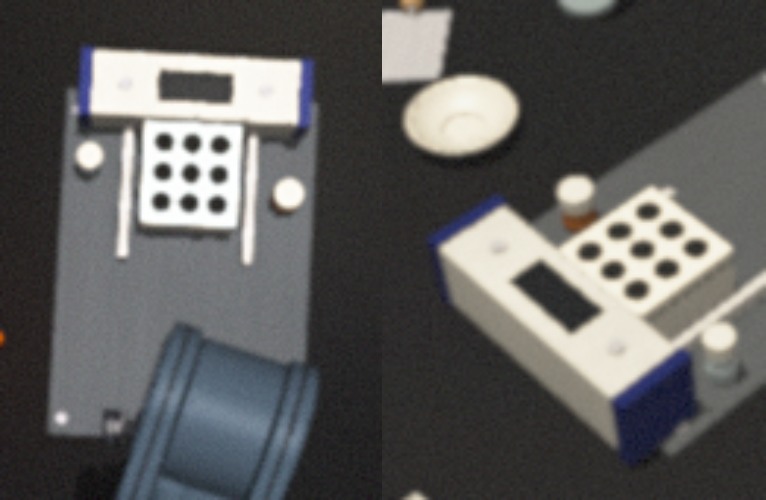

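The cassette sits against the head face at (190,175), square and centred between the rails. The six septa found put its centre at about x=77 mm, y=-0.7 mm, with 0.2° of skew. The vial and jar are undisturbed and the arm is clear.

```bash
python3 -c "
from workcell import bot
print(bot.close_job())"
```

```text
the job is handed in; nothing more can be done
None
```

The cassette is pushed home against the feeder head, about 0.7 mm off the lane's centre line and 0.2° off square, with no sign of contact with either rail, and the job is handed in at about 26 s.

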